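Set a house base against the stop of the gluing jig

TASK

The plywood house base lies skewed in the gluing jig with its notched corner on the steel peg. Push its free corner so that it turns about the peg until its long edge bears on the brass stop screw in the aluminium fence (the screw is set afresh for every job, so feel for it), and press it home there with a steady 10 N or so for a second, never more than 15 N and without letting the notch slip off the peg. Then let go of the base and swing the red keeper round behind it until its nose touches the base, and leave it there; leave the glue bottle and the sanding block alone.

Things in the scene. Friction and masses are not known exactly. Their poses are not given: they have to be found in the camera images.
- jig: fixed grey gluing jig, board 190 x 250 mm, 8 mm thick, lying on the work surface z = 0. Origin on the underside, 85 mm from the back edge, 105 mm from the front edge, midway across its width. Its x axis points to the back (the fence), y to its left, z up. Steel peg at (35, 65) mm, fence face at x = 61.5 mm, red keeper hinged at (-49, -100) mm
- peg (a point): foot of the fixed upright steel peg, diameter 10 mm, on the board top at z = 8 mm; the peg is 20 mm tall. Its axis stands 26.5 mm in front of the plane of the fence's face
- fence: fixed rigid aluminium fence bar on the jig, 18 x 90 x 18 mm; origin at the middle of the lower edge of its front face (z = 8 mm); axes as the jig's, the face looks to -x. A rigid brass stop screw (8 mm thick) comes out of the face 9 mm above the board and 20 mm to the right (y = -20 mm) of the origin, by an unknown 1 to 12 mm: the base bears on its tip, which gives under 1 mm at 15 N
- plate: varnished plywood house base, 90 x 130 x 15 mm, about 0.3 kg, slides easily, flat on the jig board (top at z = 23 mm). Origin at the underside, at the centre of its open notch (12 mm wide, 13.5 mm deep, open to +y) that rides on the peg. In its own axes it spans x -70 to +20, y -123 to +7 mm. Its long edge at x = +20 goes to the screw; starts turned clockwise; home, its yaw is the jig's +-0.06
- plate_notch (a point): centre of the notch of the plate, half-way up the plate (7.5 mm over its underside). Pushing squarely on the near edge presses the notch onto the peg; dragging the base to the jig's -y pulls it off
- plate_push_corner (a point): corner of the plate diagonally opposite the notch, half-way up: x = -70, y = -123 mm in the plate's axes; push on the near edge about 15 mm inside it, towards the fence
- plate_fence_corner (a point): corner of the plate that swings to the fence (the screw meets the edge 13 mm inside it), half-way up: x = 20, y = -123 mm in the plate's axes
- keeper_hinge (a point): hinge axis (vertical) of the keeper, on the board top
- keeper_pin (a point): middle of the upright steel pin (diameter 8 mm, black cap 11 mm) over the centre of the keeper's nose, 50 mm from the hinge axis, at z = 30 mm; the pin rises from z = 18 to 45 mm. Push the pin sideways to swing the keeper. When the nose touches the base the pin's axis is 6 mm from the base's near edge (x = -76 mm in the base's axes)
- keeper (a joint): red keeper, a bar 9 mm wide with a round nose (radius 6 mm) at its end, 50 mm from the hinge; top at z = 18 mm. 0 rad: points to the jig's front (-x), clear of the base; grows clockwise from above; its nose meets the near edge of a base that is home at 1.55 to 1.95 rad, pointing about to the jig's +y. Stiff hinge (0.08 N m, about 1.6 N at the pin); stays where it is left
- glue_bottle: white glue bottle with a red pointed cap, 34 x 52 x 126 mm, standing left of the jig, origin at the middle of its foot; a bystander
- sand_block: brown cork sanding block, 41 x 69 x 26 mm, left of the jig, origin at the middle of its underside; a bystander

How it is judged:
On the way, in this order (a step that is already met when the one before it is completed fails the run):
1. the fingers press the base, at rest, home against the stop screw with more than 7 N for 0.7 s, the keeper still open (contact force between the fingers and plate above 7 N and linear speed of plate below 0.005 m/s and angle between the x axis of plate and the x axis of jig, either way round below 0.07 rad and x of plate_fence_corner in the frame of fence above -0.016 m and value of joint keeper below 1 rad), for 0.7 s.
2. the fingers have left the base and the keeper is swung in until its nose is at the base (value of joint keeper above 1.4 rad and x of keeper_pin in the frame of plate above -0.0785 m and contact force between the fingers and plate below 0.1 N), for 0.2 s.
At the end, for the whole second after the job is handed in: The base lies flat and at rest in the jig, its notch on the peg (within 4 mm), turned home (within 0.07 rad of the jig, its corner at most 16 mm from the fence's face), and the keeper's nose is at its near edge (gap at most 2.5 mm) (value of joint keeper above 1.4 rad and x of keeper_pin in the frame of plate above -0.0785 m and angle between the x axis of plate and the x axis of jig, either way round below 0.07 rad and x of plate_fence_corner in the frame of fence above -0.016 m and horizontal distance between plate_notch and peg below 0.004 m and angle between plate's own z axis and vertical below 0.03 rad and z of plate_notch in the frame of jig below 0.019 m and linear speed of plate below 0.01 m/s); the robot touches nothing.
It fails at once if the fingers push on the base with more than 15 N (contact force between the fingers and plate above 15 N).
It fails at once if the notch slips off the peg (more than 6 mm) (horizontal distance between plate_notch and peg above 0.006 m).
It fails at once if the glue bottle or the sanding block is moved by more than 2 cm (distance of any of glue_bottle, sand_block from where it was at the start of the episode above 0.02 m).
It also fails if it takes over 64 s, if anything falls off the work surface, if the arm or the gripper's body presses on something with over 40 N, if the wrist force passes 120 N, or if a joint passes its speed limit or range.

ROBOT

A 7-joint arm with a two-finger parallel gripper is mounted at the origin on the work surface; the furniture and walls round the work are solid. World frame = base frame: x ahead of the robot, y to its left, z up, the work surface at z = 0. Lengths are in m, angles in rad, forces in N, time in s.
With the tool pointing down it reaches from about 0.4 to 0.85 m from the base axis. Payload 10.4 kg.
Tool frame: the origin (TCP) lies on the centre line of the jaws, within the pads' length; the fingertips stand 17 mm ahead of it and the grasp point (between the pads) lies 2 mm behind it; z points along the fingers, y is the line along which they close (so a half turn about z gives the same grasp; the last joint's range is limited). The gripper opens to 85 mm and grips with 20 to 120 N. Pads are 22 mm wide; open, the fingers measure 114 mm over their backs; the gripper's body (76 mm by 85 mm) begins 54 mm behind the grasp point. The pads swing forward as they close: fully open they stand 13 mm farther back than shut.
Start: joints at [-1.198, 0.332, -0.065, 1.46, 0.022, 1.35, -0.088], TCP at [0.241, 0.577, 0.248] pointing down, gripper open.
Joint ranges: [-2.6, 2.6], [-0.5, 2.12], [-1.47, 1.34], [0.16, 2.42], [-1.27, 4.41], [0.06, 2.06], [-2.6, 2.6]. Speed limits (rad/s): [2.22, 2.22, 2.79, 2.79, 3.14, 3.14, 3.14].

INTERFACE

Orientations are given as a unit quaternion [x, y, z, w].
In Python, from workcell import sensors, imaging, order, spotter gives the robot as it stands. The module is installed in compiled form; this text tells all that it offers.
- The arm moves only by the shell command python3 -m inch 'ROWS' [FORCE]. ROWS is JSON, a list that holds one entry, the list of rows, each a list of 7 numbers: the shift along the tool's x, y, z in m, then the turn, a rotation vector about the tool's x, y, z in rad, then the closure, from -1 (fully open) to 1 (shut). In form: [[[x, y, z, ax, ay, az, hand], ...]]. A call has 1 to 10 rows; each row is the pose to reach, as a shift and turn from the pose commanded when the call began, along the tool's axes at that moment; what a row does not reach only later rows make up. A row lasts 1/10 s, in which the tool goes at most 50 mm and 8.59 degrees, less where a joint would pass 70% of its speed; a pose out of reach is approached as far as the arm can. A call with a gripper value outside its range is refused whole. The fingers move at their own pace and stop on an object; FORCE is the grip in N (left out, the last holds). Time passes only in rows, so rows that repeat a pose let the fingers close. It gives the time, the measured TCP pose, the force, the opening and the grip force at its end, in the units of the state.
- sensors.get_obs(): the state, without advancing time (a new reading comes with each control period).
- imaging.camera(name): name is "side" or "top"; returns the picture (400x640x3 uint8, blue, green, red); there is no depth.
- imaging.calibration(name): a dict with "mtx" (3x3 intrinsics, pixels), "D" ([k1, k2, p1, p2, k3] as OpenCV has them; the pictures are not rectified), "R" (3x3) and "t" (3): a world point X has camera coordinates R X + t. Camera axes: x right, y down, z forward; pixel columns grow to the right and rows downward; lengths in m; the calibration is good to about 2 mm. A picture is of the moment at which its call begins. calibration takes no time and is no camera call.
- order.hand_in(): hands the job in; it is judged then, once.
Trained networks look in the newest picture that a camera, given by its name, has taken for a name from the list of things; names that differ only in an ending like _2 or _b are one class to them, and where a whole thing is asked for, a point or a joint stands for the part that bears it (a point fixed in the world has none). Each returns a list of dicts, best first, with "conf" (0 to 1); they miss things now and then, are a little off and sometimes report something else, mostly with a low value. They report only what shows in the picture. A call takes as long as a camera call.
- spotter.look_for(label, camera): "pixel" ([column, row] in pixels, amid what is visible of it).
The state is a dict: "clock": time; "joint_pos": joint angles; "joint_velocities": joint speeds; "tau": joint torques, N m; "position": TCP position; "ee_rot": TCP orientation; "ft_force": force on the tool from outside, world axes, zero at the start; "torque": the same for the moment, N m; "grip_width": opening from 0.0 (shut) to 1.0 (fully open); "grasp_force": force on a finger pad.
Only numpy, scipy, OpenCV 4.12 (cv2) and the standard library are available. Lean on these libraries where they do the work, as an engineer would, in place of code of your own. Each camera call takes 0.05 s, during which the arm holds its last target. There are 200 camera calls.

## Working session

There is one attempt and no reset: what is moved stays moved. The work goes in short steps, Python scripts to look and compute and a shell command to move; the robot and the scene stay as the last step left them, time stands still between calls to the robot, and variables do not carry over. Pictures are saved under pics/ and viewed, at most 10 in all, crops included, and the job is handed in when it is done.

```bash
mkdir -p pics
python3 - <<'E'
from workcell import sensors, imaging, spotter
import cv2,numpy as np
o=sensors.get_obs();print({k:np.round(v,3).tolist() for k,v in o.items()})
for c in("top","side"):
    im=imaging.camera(c);cv2.imwrite(f"pics/{c}0.png",im)
    k=imaging.calibration(c);print(c,{a:np.round(b,4).tolist() for a,b in k.items()})
    for l in("jig","peg","fence","plate","plate_notch","plate_push_corner","plate_fence_corner","keeper_hinge","keeper_pin"):
        try:print(l,[(np.round(d["pixel"],1).tolist(),round(d["conf"],2)) for d in spotter.look_for(l,c)[:2]])
        except Exception as e:print(l,e)
E
```

```text
{'clock': 0.0, 'joint_pos': [-1.198, 0.333, -0.065, 1.461, 0.022, 1.35, -0.088], 'joint_velocities': [-0.002, -0.0, -0.002, 0.003, -0.003, -0.001, 0.0], 'tau': [-0.0, -62.544, 0.05, -39.162, 0.016, 0.01, 0.0], 'position': [0.241, 0.576, 0.247], 'ee_rot': [0.197, 0.98, -0.001, -0.0], 'ft_force': [0.21, -0.47, -0.723], 'torque': [0.029, -0.049, 0.021], 'grasp_force': 0.0, 'grip_width': 0.996}
top {'mtx': [[446.8886, 0.0, 317.3667], [0.0, 446.8886, 204.1283], [0.0, 0.0, 1.0]], 'D': [-0.0879, 0.0, 0.0, 0.0, 0.0], 'R': [[-0.0291, -0.9994, -0.0171], [-0.9875, 0.0314, -0.1543], [0.1547, 0.0124, -0.9879]], 't': [0.312, 0.5453, 0.8667]}
jig []
peg [([381.9, 207.1], 0.95)]
fence [([361.2, 162.8], 0.93), ([354.7, 202.4], 0.58)]
plate [([356.0, 203.7], 0.87)]
plate_notch []
plate_push_corner [([351.7, 203.9], 0.74), ([410.5, 217.5], 0.52)]
plate_fence_corner [([351.0, 202.7], 0.6)]
keeper_hinge [([384.9, 202.5], 0.78)]
keeper_pin [([413.2, 218.7], 0.57)]
side {'mtx': [[511.2058, 0.0, 313.146], [0.0, 511.2058, 196.9772], [0.0, 0.0, 1.0]], 'D': [-0.0493, 0.0, 0.0, 0.0, 0.0], 'R': [[0.9562, -0.292, -0.019], [-0.1614, -0.4722, -0.8666], [0.2441, 0.8317, -0.4986]], 't': [-0.3992, 0.2809, 0.6661]}
jig [([360.4, 255.7], 0.93), ([354.2, 276.3], 0.17)]
peg [([358.2, 253.7], 0.64), ([352.5, 234.6], 0.26)]
fence [([396.1, 231.1], 0.64)]
plate []
plate_notch [([347.9, 234.2], 0.98)]
plate_push_corner [([347.7, 234.6], 0.58)]
plate_fence_corner [([350.7, 233.6], 0.98)]
keeper_hinge [([359.5, 255.1], 0.98), ([353.4, 276.9], 0.52)]
keeper_pin [([352.0, 278.5], 0.92)]
```

Run:
```python
import cv2
a=cv2.imread("pics/top0.png")[120:300,240:480];cv2.imwrite("pics/t0c.png",cv2.resize(a,(800,600),interpolation=cv2.INTER_CUBIC))
a=cv2.imread("pics/side0.png")[170:335,240:460];cv2.imwrite("pics/s0c.png",cv2.resize(a,(800,600),interpolation=cv2.INTER_CUBIC))
```

```text
(no output)
```

View pics/t0c.png

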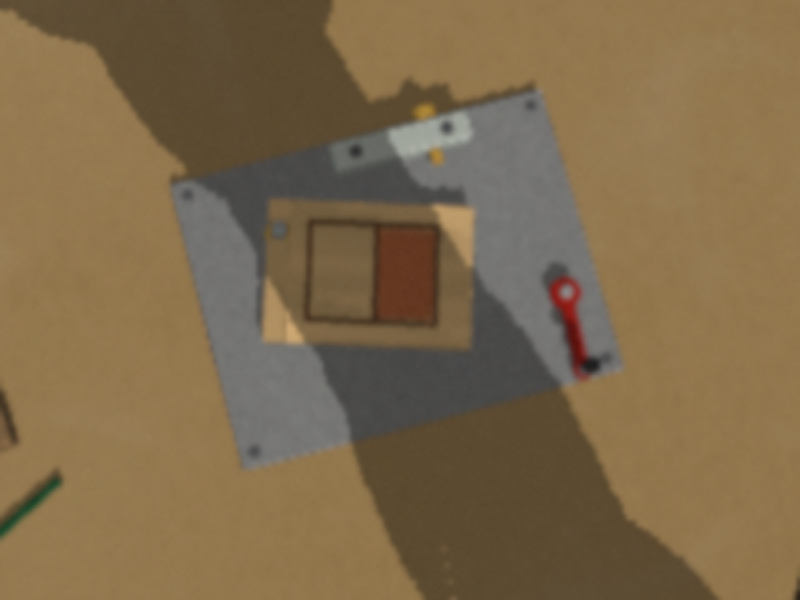

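View pics/s0c.png

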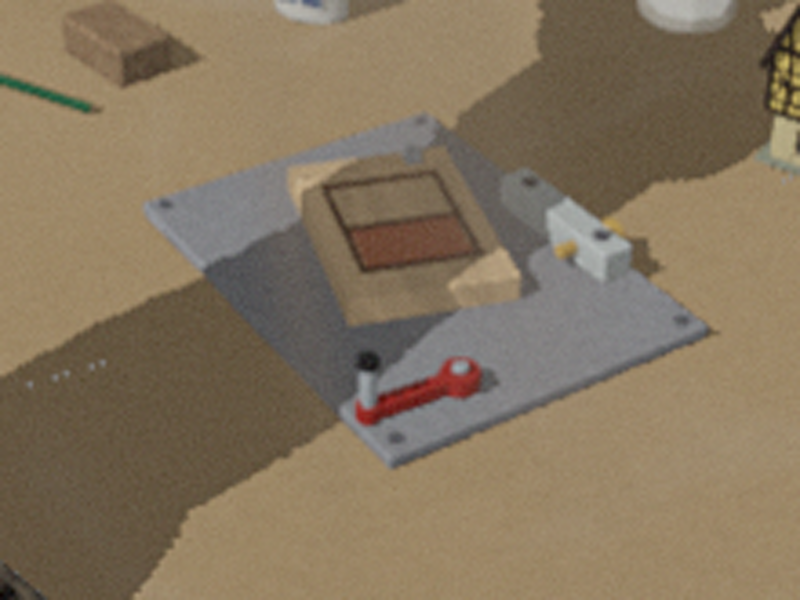

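The top crop shows the jig turned slightly anticlockwise. The plate is skewed clockwise with its notch on the peg at crop (279,229). The brass screw tip is at (436,158), and the keeper hinge is at (566,291) with its pin cap at (591,365), pointing to the front. The side crop agrees: peg (415,153), pin cap (368,360), screw (565,250).

```bash
cat > h.py <<'E'
import numpy as np, cv2
from workcell import imaging
from scipy.optimize import least_squares
def proj(P,c):
    k=imaging.calibration(c);R=np.array(k["R"]);
    return cv2.projectPoints(np.float64(P).reshape(-1,1,3),cv2.Rodrigues(R)[0],np.array(k["t"]),np.array(k["mtx"]),np.array(k["D"]))[0].reshape(-1,2)
def T(p,P):  # p=(x,y,yaw)
    P=np.float64(P);c,s=np.cos(p[2]),np.sin(p[2]);return np.c_[p[0]+c*P[:,0]-s*P[:,1],p[1]+s*P[:,0]+c*P[:,1],P[:,2]]
E
cat > fit.py <<'E'
from h import *
ct=lambda a:np.array(a)*.3+[240,120]
cs=lambda a:np.array(a)*.275+[240,170]
B=np.array([[85,125,8],[85,-125,8],[-105,-125,8],[-105,125,8],[35,65,28],[-49,-100,18]])/1e3
jt=ct([[172,182],[538,88],[620,372],[243,468],[279,229],[566,291]])
js=cs([[430,117],[708,328],[392,465],[147,207],[415,153],[463,368]])
for name,f in(("top",lambda p:proj(T(p,B),"top")-jt),("side",lambda p:proj(T(p,B),"side")-js),("both",lambda p:np.r_[proj(T(p,B),"top")-jt,proj(T(p,B),"side")-js])):
    r=least_squares(lambda p:f(p).ravel(),[.6,0,.2],loss="soft_l1");print(name,r.x.round(4));print(f(r.x).round(1).tolist())
J=r.x
Pl=np.array([[20,7,23],[20,-123,23],[-70,-123,23],[-70,7,23]])/1e3
pt=ct([[270,199],[474,208],[471,349],[262,343]])
q=least_squares(lambda p:(proj(T(p,Pl),"top")-pt).ravel(),[*J[:2],-.05]);print("plate",q.x.round(4),q.fun.round(1))
print("peg",T(J,[[.035,.065,.028]]),"hinge",T(J,[[-.049,-.1,.018]]))
k=least_squares(lambda p:np.r_[proj([[*p,.045]],"top")-ct([[591,365]]),proj([[*p,.045]],"side")-cs([[368,356]])].ravel(),J[:2]);print("pin",k.x,k.fun)
c,s=np.cos(J[2]),np.sin(J[2]);d=k.x-J[:2];print("pin in jig",c*d[0]+s*d[1],-s*d[0]+c*d[1])
t=least_squares(lambda p:np.r_[proj([[*p,.021]],"top")-ct([[436,162]])].ravel(),J[:2]);d=t.x-J[:2];print("screw tip in jig",c*d[0]+s*d[1],-s*d[0]+c*d[1])
print("pushpt",T(q.x,[[-.07,-.108,.0155],[-.07,-.123,.0155]]))
E
python3 fit.py
```

```text
top [0.5708 0.2106 0.2216]
[[-0.9, 0.1], [1.1, 0.0], [1.4, -0.7], [-0.5, 0.5], [-0.2, -0.6], [-0.2, 0.4]]
side [0.5704 0.2077 0.2257]
[[-0.4, -1.3], [1.6, 0.5], [-0.0, -0.4], [-1.2, -0.8], [0.2, -0.3], [-0.0, 2.1]]
both [0.571  0.2098 0.2232]
[[-0.6, 0.1], [1.3, -0.1], [1.8, -0.8], [0.0, 0.5], [0.1, -0.6], [0.2, 0.3], [-0.3, -1.8], [1.2, -0.2], [-0.4, -1.3], [-1.1, -1.5], [0.2, -0.9], [-0.4, 1.3]]
plate [ 0.5888  0.2817 -0.0718] [-0.4  0.3  0.1 -0.   0.1  0.2  0.2 -0.5]
peg [[0.59069593 0.28096312 0.028     ]] hinge [[0.54529907 0.10146347 0.018     ]]
pin [0.49595564 0.09468188] [-0.04409071  0.12575486  0.10714138  0.00509353]
pin in jig -0.0986206276534026 -0.09569210443430391
screw tip in jig 0.05192446788229109 -0.04229810284145121
pushpt [[0.51127462 0.17897003 0.0155    ]
 [0.51019796 0.16400872 0.0155    ]]
```

```bash
cat > go.py <<'E'
# usage: go.py x y z ang : tool -x axis at world angle ang, pointing down -> shift and turn in tool axes
import sys; from h import *
from workcell import sensors
from scipy.spatial.transform import Rotation as Ro
def shift(x,y,z,ang):
    o=sensors.get_obs();R=Ro.from_quat(o["ee_rot"])
    X=np.array([-np.cos(ang),-np.sin(ang),0]);Z=np.array([0,0,-1.])
    W=Ro.from_matrix(np.c_[X,np.cross(Z,X),Z])
    return R.inv().apply(np.array([x,y,z])-o["position"]).round(4).tolist(),(R.inv()*W).as_rotvec().round(4).tolist()
if __name__=="__main__":
    J=[.571,.2098,.2232]
    if sys.argv[1]=="plate": # plate yaw, px, py, z (plate axes mm about the peg)
        th,px,py,z=map(float,sys.argv[2:]);peg=T(J,[[.035,.065,0]])[0]
        P=T([peg[0],peg[1],th],[[px/1e3,py/1e3,z]])[0];print(P.round(4),shift(*P,th))
    else: # jig x y(mm) z, angle rel. jig
        a,b,z,g=map(float,sys.argv[2:]);P=T(J,[[a/1e3,b/1e3,z]])[0];print(P.round(4),shift(*P,J[2]+g))
E
python3 go.py plate -0.07 -105 -108 0.12;python3 go.py plate -0.07 -105 -108 0.03
```

```text
[0.4784 0.1805 0.12  ] ([-0.3719, -0.274, 0.1283], [0.0001, 0.0, -0.3258])
[0.4784 0.1805 0.03  ] ([-0.3719, -0.274, 0.2183], [0.0001, 0.0, -0.3258])
```

```bash
python3 -m inch '[[[-0.02,-0.015,0,0,0,-0.03,1],[-0.06,-0.044,0,0,0,-0.06,1],[-0.1,-0.073,0,0,0,-0.1,1],[-0.14,-0.103,0,0,0,-0.14,1],[-0.18,-0.132,0.02,0,0,-0.18,1],[-0.22,-0.162,0.04,0,0,-0.22,1],[-0.26,-0.191,0.06,0,0,-0.26,1],[-0.30,-0.221,0.08,0,0,-0.3,1],[-0.34,-0.25,0.1,0,0,-0.326,1],[-0.372,-0.274,0.128,0,0,-0.326,1]]]' 20
python3 go.py plate -0.07 -105 -108 0.03
```

```text
clock: 2.0
position: [0.4731, 0.1905, 0.1291]
ee_rot: [0.035, 0.999, 0.001, 0.001]
ft_force: [0.5, 0.2, -0.3]
grip_width: 0.001
grasp_force: 0.0
[0.4784 0.1805 0.03  ] ([-0.0058, -0.0097, 0.0991], [0.0014, 0.0024, 0.0005])
```

```bash
python3 -m inch '[[[0,0,0,0,0,0,1],[0,0,0.02,0,0,0,1],[0,0,0.04,0,0,0,1],[0,0,0.06,0,0,0,1],[0,0,0.08,0,0,0,1],[0,0,0.09,0,0,0,1],[0,0,0.09,0,0,0,1],[0,0,0.09,0,0,0,1]]]'
python3 go.py plate -0.07 -105 -108 0.03
python3 - <<'E'
from workcell import imaging
import cv2
a=imaging.camera("side")[170:335,240:460];cv2.imwrite("pics/s1.png",cv2.resize(a,(800,600),interpolation=cv2.INTER_CUBIC))
E
```

```text
clock: 2.8
position: [0.4719, 0.1925, 0.0394]
ee_rot: [0.035, 0.999, 0.0, 0.0]
ft_force: [-0.2, 0.1, -0.2]
grip_width: -0.003
grasp_force: 0.0
[0.4784 0.1805 0.03  ] ([-0.0073, -0.0115, 0.0094], [0.0004, 0.0006, 0.0003])
```

View pics/s1.png

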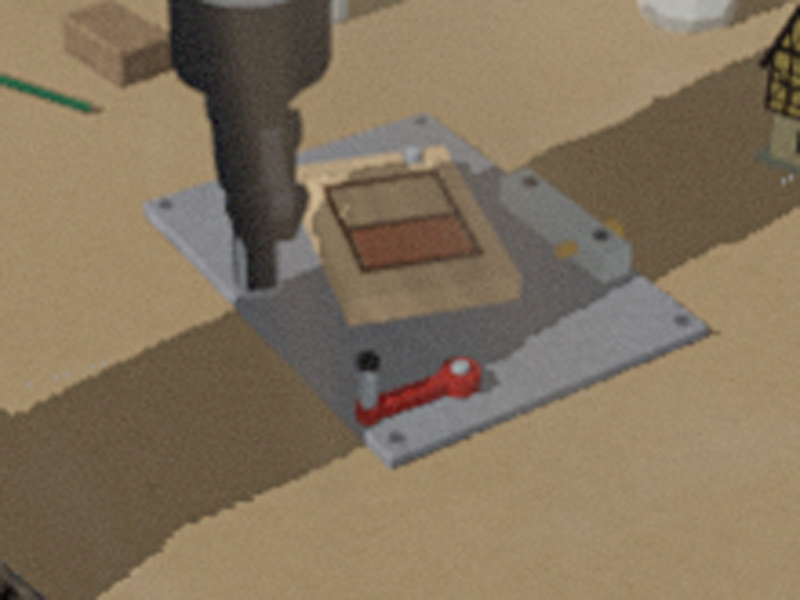

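The picture shows the closed fingers at crop (258,290), clear of the plate. They are about 1 cm off the planned spot, so I'll correct that.

```bash
python3 -m inch '[[[-0.003,-0.006,0.005,0,0,0,1],[-0.007,-0.0115,0.009,0,0,0,1],[-0.007,-0.0115,0.009,0,0,0,1],[-0.007,-0.0115,0.009,0,0,0,1]]]'
python3 go.py plate -0.07 -81 -108 0.03
```

```text
clock: 3.25
position: [0.4779, 0.1799, 0.0297]
ee_rot: [0.035, 0.999, -0.0, -0.0]
ft_force: [-0.2, 0.0, 0.8]
grip_width: 0.006
grasp_force: 0.0
[0.5024 0.1789 0.03  ] ([-0.0245, 0.0007, -0.0003], [-0.0001, -0.0001, -0.0007])
```

```bash
python3 -m inch '[[[-0.006,0,0,0,0,0,1],[-0.012,0,0,0,0,0,1],[-0.016,0,0,0,0,0,1],[-0.018,0,0,0,0,0,1],[-0.02,0,0,0,0,0,1],[-0.022,0,0,0,0,0,1],[-0.024,0,0,0,0,0,1],[-0.024,0,0,0,0,0,1]]]'
for t in 0 0.08 0.15 0.22; do python3 go.py plate $t -81 -108 0.03;done
```

```text
clock: 4.05
position: [0.5018, 0.1786, 0.0297]
ee_rot: [0.035, 0.999, -0.0, -0.0]
ft_force: [-0.7, 0.5, 0.2]
grip_width: 0.0
grasp_force: 0.0
[0.5097 0.1729 0.03  ] ([-0.0083, -0.0051, -0.0003], [-0.0, -0.0001, -0.0698])
[0.5186 0.1668 0.03  ] ([-0.0176, -0.0106, -0.0003], [-0.0, -0.0001, -0.1498])
[0.5268 0.162  0.03  ] ([-0.0261, -0.0148, -0.0003], [-0.0, -0.0001, -0.2198])
[0.5353 0.1579 0.03  ] ([-0.0348, -0.0183, -0.0003], [-0.0, -0.0001, -0.2898])
```

```bash
python3 -m inch '[[[-0.002,-0.001,0,0,0,-0.017,1],[-0.004,-0.002,0,0,0,-0.034,1],[-0.006,-0.003,0,0,0,-0.052,1],[-0.0083,-0.004,0,0,0,-0.07,1],[-0.0106,-0.0053,0,0,0,-0.09,1],[-0.013,-0.0065,0,0,0,-0.11,1],[-0.0153,-0.0076,0,0,0,-0.13,1],[-0.0176,-0.0088,0,0,0,-0.15,1],[-0.0176,-0.0088,0,0,0,-0.15,1]]]'
python3 - <<'E'
from workcell import imaging
import cv2
a=imaging.camera("top")[120:300,240:480];cv2.imwrite("pics/t1.png",cv2.resize(a,(800,600),interpolation=cv2.INTER_CUBIC))
E
for t in 0.08 0.15 0.22; do python3 go.py plate $t -81 -108 0.03;done
```

```text
clock: 4.95
position: [0.5191, 0.1684, 0.0298]
ee_rot: [-0.04, 0.999, 0.0, 0.0]
ft_force: [-0.1, 0.4, -0.3]
grip_width: 0.001
grasp_force: 0.0
[0.5186 0.1668 0.03  ] ([0.0005, -0.0018, -0.0002], [0.0002, 0.0006, 0.0001])
[0.5268 0.162  0.03  ] ([-0.0073, -0.0072, -0.0002], [0.0002, 0.0006, -0.0699])
[0.5353 0.1579 0.03  ] ([-0.0154, -0.012, -0.0002], [0.0002, 0.0006, -0.1399])
```

View pics/t1.png

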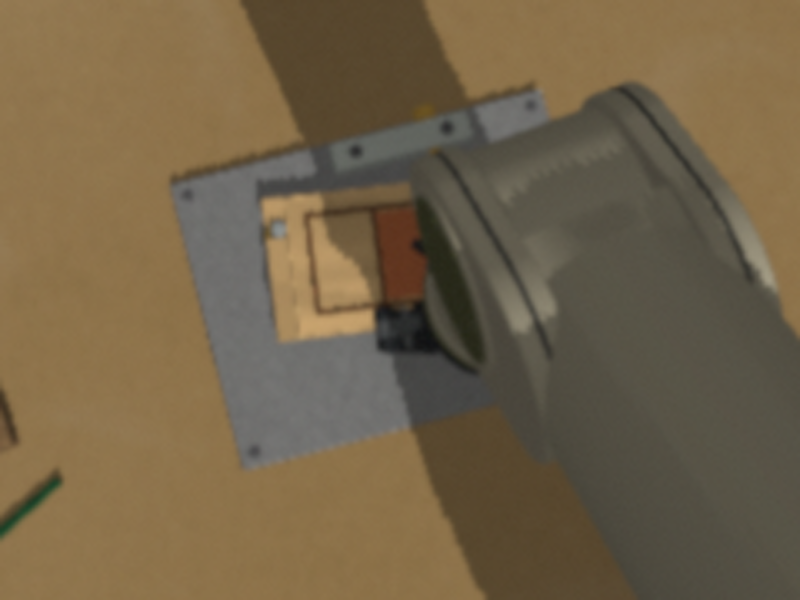

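The plate has turned with the fingers, its left and top edges now tilted to about +0.08 rad. The peg is still in the notch at (278,229). I'll continue along the arc and watch the force.

```bash
python3 -m inch '[[[-0.002,-0.001,0,0,0,-0.018,1],[-0.004,-0.0025,0,0,0,-0.035,1],[-0.0055,-0.004,0,0,0,-0.052,1],[-0.0075,-0.0055,0,0,0,-0.07,1],[-0.0075,-0.0055,0,0,0,-0.07,1]]]'
python3 go.py plate 0.22 -81 -108 0.03
```

```text
clock: 5.5
position: [0.527, 0.1634, 0.0298]
ee_rot: [-0.075, 0.997, 0.0, 0.0]
ft_force: [0.3, 0.3, 0.4]
grip_width: 0.002
grasp_force: 0.0
[0.5353 0.1579 0.03  ] ([-0.0074, -0.0068, -0.0002], [-0.0, 0.0004, -0.0694])
```

```bash
python3 -m inch '[[[-0.001,-0.0006,0,0,0,-0.01,1],[-0.002,-0.0012,0,0,0,-0.02,1],[-0.002,-0.0012,0,0,0,-0.02,1]]]'
```

```text
clock: 5.8
position: [0.5288, 0.1627, 0.0297]
ee_rot: [-0.085, 0.996, -0.0, 0.0]
ft_force: [-0.7, -0.6, 1.0]
grip_width: -0.0
grasp_force: 0.2
```

```bash
python3 -m inch '[[[-0.001,-0.0006,0,0,0,-0.01,1],[-0.002,-0.0012,0,0,0,-0.02,1],[-0.002,-0.0012,0,0,0,-0.02,1]]]'
```

```text
clock: 6.1
position: [0.5311, 0.1619, 0.0297]
ee_rot: [-0.095, 0.995, 0.0, 0.0]
ft_force: [-1.4, -0.4, -0.4]
grip_width: -0.004
grasp_force: 0.2
```

```bash
python3 -m inch '[[[-0.0005,-0.0003,0,0,0,-0.005,1],[-0.001,-0.0006,0,0,0,-0.01,1],[-0.001,-0.0006,0,0,0,-0.01,1]]]'
```

```text
clock: 6.4
position: [0.5313, 0.1617, 0.0295]
ee_rot: [-0.1, 0.995, 0.0, -0.001]
ft_force: [-5.1, -0.8, 2.2]
grip_width: 0.001
grasp_force: 2.6
```

```bash
python3 -m inch '[[[-0.0005,-0.0003,0,0,0,-0.005,1],[-0.001,-0.0006,0,0,0,-0.01,1],[-0.001,-0.0006,0,0,0,-0.01,1]]]'
```

```text
clock: 6.7
position: [0.5315, 0.1613, 0.0292]
ee_rot: [-0.105, 0.994, -0.0, -0.002]
ft_force: [-9.2, -0.6, 3.4]
grip_width: -0.002
grasp_force: 4.2
```

```bash
python3 -m inch '[[[-0.0005,-0.0003,0,0,0,-0.005,1],[-0.001,-0.0006,0,0,0,-0.01,1],[-0.001,-0.0006,0,0,0,-0.01,1]]]'
```

```text
clock: 7.0
position: [0.5317, 0.1608, 0.0289]
ee_rot: [-0.11, 0.994, -0.0, -0.003]
ft_force: [-11.9, -0.3, 5.9]
grip_width: -0.005
grasp_force: 5.9
```

```bash
python3 -m inch '[[[0.0006,0,-0.0003,0,0,0,1],[0.0006,0,-0.0003,0,0,0,1],[0.0006,0,-0.0003,0,0,0,1]]]'
```

```text
clock: 7.3
position: [0.5317, 0.1604, 0.029]
ee_rot: [-0.11, 0.994, -0.0, -0.002]
ft_force: [-7.8, -1.6, -0.6]
grip_width: 0.0
grasp_force: 3.9
```

```bash
python3 -m inch '[[[0,0,0,0,0,0,1],[0,0,0,0,0,0,1],[0,0,0,0,0,0,1],[0,0,0,0,0,0,1],[0,0,0,0,0,0,1],[0,0,0,0,0,0,1]]]'
```

```text
clock: 7.9
position: [0.5317, 0.1603, 0.029]
ee_rot: [-0.11, 0.994, -0.0, -0.002]
ft_force: [-7.8, -1.9, -1.6]
grip_width: -0.005
grasp_force: 3.9
```

```bash
python3 -m inch '[[[-0.0004,0,0,0,0,0,1],[-0.0004,0,0,0,0,0,1],[-0.0004,0,0,0,0,0,1],[-0.0004,0,0,0,0,0,1],[-0.0004,0,0,0,0,0,1],[-0.0004,0,0,0,0,0,1],[-0.0004,0,0,0,0,0,1],[-0.0004,0,0,0,0,0,1],[-0.0004,0,0,0,0,0,1],[-0.0004,0,0,0,0,0,1]]]'
```

```text
clock: 8.9
position: [0.5317, 0.1603, 0.029]
ee_rot: [-0.11, 0.994, -0.0, -0.002]
ft_force: [-9.4, -1.7, 2.5]
grip_width: -0.003
grasp_force: 4.8
```

```bash
python3 -m inch '[[[0,0,0,0,0,0,1],[0,0,0,0,0,0,1],[0,0,0,0,0,0,1]]]'
python3 - <<'E'
from workcell import imaging
import cv2
a=imaging.camera("side")[170:335,240:460];cv2.imwrite("pics/s2.png",cv2.resize(a,(800,600),interpolation=cv2.INTER_CUBIC))
E
```

```text
clock: 9.2
position: [0.5317, 0.1603, 0.029]
ee_rot: [-0.11, 0.994, -0.0, -0.002]
ft_force: [-9.0, -1.6, 2.4]
grip_width: -0.001
grasp_force: 4.8
```

View pics/s2.png

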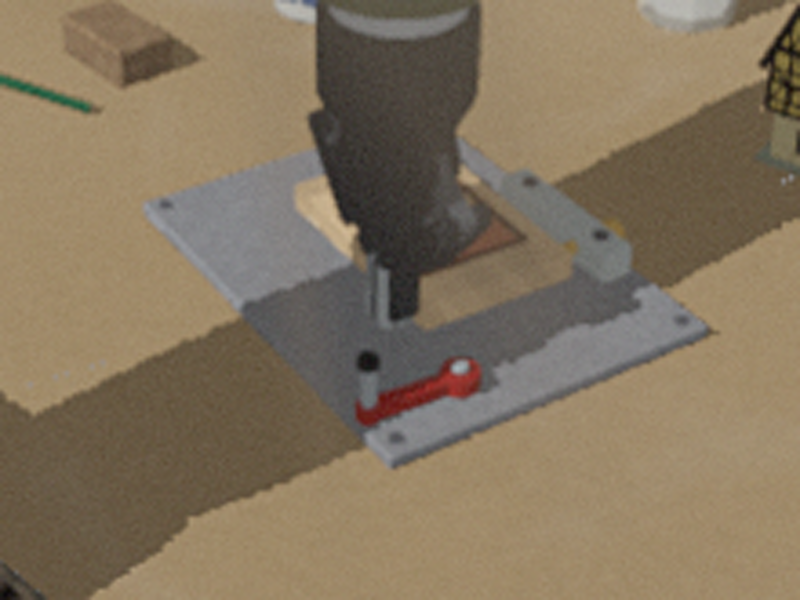

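The base's right back corner (570,255) now bears on the brass screw. The base pressed still for over 1 s at 9–10 N. I'll release, rise and look at the result.

```bash
python3 -m inch '[[[0.003,0,0,0,0,0,1],[0.01,0,0,0,0,0,1],[0.02,0,0,0,0,0,1],[0.02,0,-0.03,0,0,0,1],[0.02,0,-0.06,0,0,0,1],[0.02,0.0,-0.07,0,0,0,1],[0.02,0,-0.07,0,0,0,1]]]'
cat >> go.py <<'E'
    def keep(phi,d,z):
        c,s=np.cos(phi),np.sin(phi);P=np.array([-49-50*c-d*s,-100+50*s-d*c]);P=T(J,[[P[0]/1e3,P[1]/1e3,z]])[0];return P.round(4),shift(*P,J[2]+np.pi/2-phi)
    if len(sys.argv)>5 and sys.argv[1]=="keep":pass
E
python3 - <<'E'
s=open('go.py').read()
i=s.index("    def keep");f=s[i:s.index("    if len(")];s=s[:i]
s=s.replace("    if sys.argv[1]==\"plate\"",f+"    if sys.argv[1]==\"keep\": print(keep(*map(float,sys.argv[2:])))\n    elif sys.argv[1]==\"plate\"")
open('go.py','w').write(s)
from workcell import sensors;print(sensors.get_obs()["joint_pos"])
E
python3 go.py keep 0.086 34 0.1
```

```text
clock: 9.95
position: [0.5152, 0.1568, 0.1017]
ee_rot: [-0.11, 0.994, 0.001, 0.002]
ft_force: [-0.1, 0.4, 0.2]
grip_width: 0.003
grasp_force: 0.0
[-0.52712943  0.27330108  0.16793062  1.86937706 -0.05409291  0.99952378
  1.45477381]
(array([0.5005, 0.0609, 0.1   ]), ([0.0353, -0.0903, 0.0015], [-0.002, 0.0036, -1.4878]))
```

```bash
sed -i 's|J\[2\]+np.pi/2-phi|J[2]-np.pi/2-phi|' go.py; python3 go.py keep 0.086 34 0.1
python3 - <<'E'
from workcell import imaging
import cv2
a=imaging.camera("top")[120:300,240:480];cv2.imwrite("pics/t2.png",cv2.resize(a,(800,600),interpolation=cv2.INTER_CUBIC))
E
python3 -m inch '[[[0.005,-0.015,0,0,0,0.13,1],[0.01,-0.03,0,0,0,0.26,1],[0.015,-0.045,0,0,0,0.39,1],[0.02,-0.06,0,0,0,0.52,1],[0.027,-0.075,0,0,0,0.65,1],[0.035,-0.09,0,0,0,0.78,1],[0.035,-0.09,0,0,0,0.91,1],[0.035,-0.09,0,0,0,1.04,1],[0.035,-0.09,0,0,0,1.17,1],[0.035,-0.09,0,0,0,1.3,1]]]'
python3 go.py keep 0.086 34 0.1
```

```text
(array([0.5005, 0.0609, 0.1   ]), ([0.0353, -0.0903, 0.0015], [0.0037, 0.002, 1.6538]))
clock: 11.0
position: [0.499, 0.0607, 0.0985]
ee_rot: [0.516, 0.856, -0.001, -0.001]
ft_force: [0.5, -1.0, -0.4]
grip_width: 0.003
grasp_force: 0.0
(array([0.5005, 0.0609, 0.1   ]), ([-0.0005, 0.0014, -0.0015], [-0.0022, 0.0002, 0.3484]))
```

View pics/t2.png

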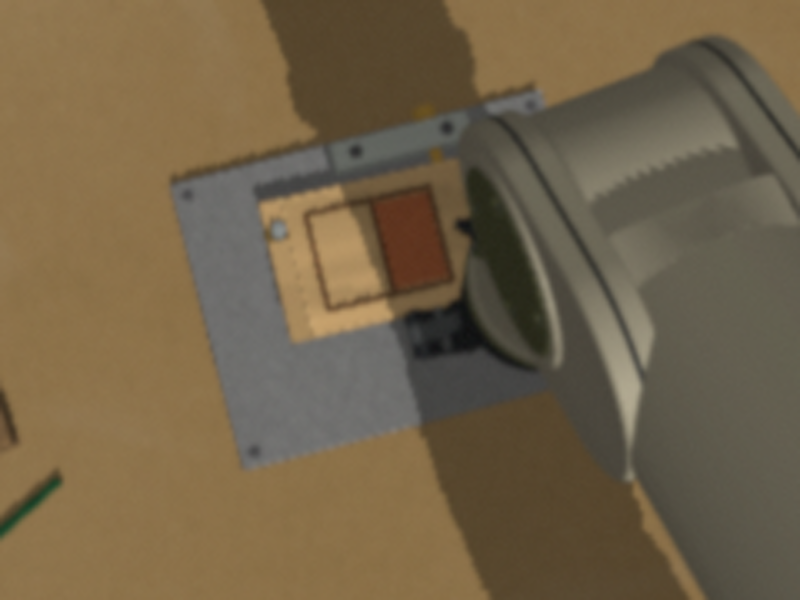

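The base is parallel to the fence at the screw (436,155), with the peg still in the notch at (278,229). Next I'll finish the turn and lower beside the pin.

```bash
python3 -m inch '[[[0,0,0,0,0,0.12,1],[0,0,0,0,0,0.24,1],[0,0.001,0,0,0,0.35,1],[0,0.001,0.02,0,0,0.35,1],[0,0.001,0.04,0,0,0.35,1],[0,0.001,0.0575,0,0,0.35,1],[0,0.001,0.0575,0,0,0.35,1],[0,0.001,0.0575,0,0,0.35,1]]]'
python3 go.py keep 0.086 34 0.04
python3 - <<'E'
from workcell import imaging,sensors
import cv2
print(sensors.get_obs()["joint_pos"].__repr__())
a=imaging.camera("side")[170:335,240:460];cv2.imwrite("pics/s3.png",cv2.resize(a,(800,600),interpolation=cv2.INTER_CUBIC))
E
```

```text
clock: 11.8
position: [0.5002, 0.0611, 0.0419]
ee_rot: [0.656, 0.755, -0.001, -0.0]
ft_force: [0.2, 0.4, 0.1]
grip_width: 0.001
grasp_force: 0.0
(array([0.5005, 0.0609, 0.04  ]), ([-0.0002, 0.0003, 0.0019], [-0.0018, 0.0006, 0.0036]))
array([-0.57543992,  0.31001229,  0.41005337,  2.00381499, -0.16041712,
        0.8602685 ,  0.06326031])
```

View pics/s3.png

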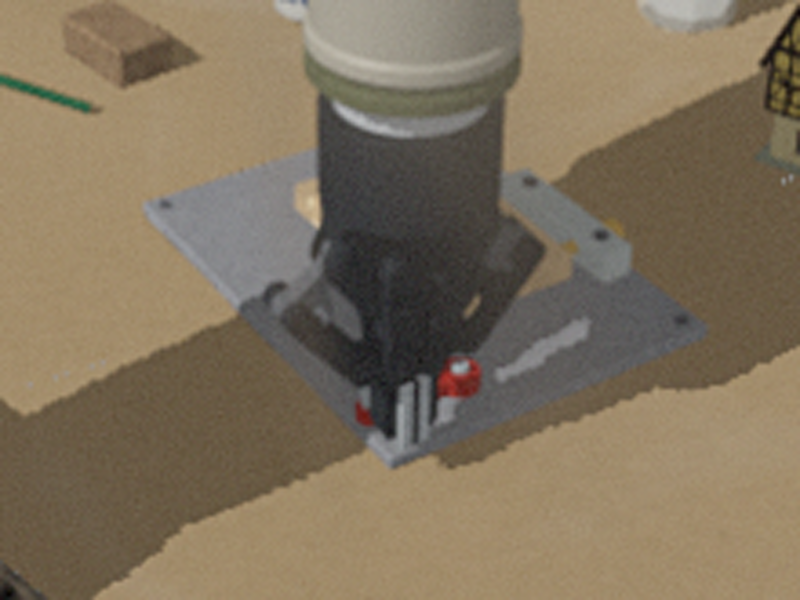

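The fingers stand right of the pin (crop 405,430). The nose is still at (365,412) and the hinge at (460,370). Now I'll get the waypoints for the arc.

```bash
for a in "0.086 24" "0.086 16.5" "0.25 16.5" "0.4 16.5" "0.55 16.5" "0.7 16.5" "0.85 16.5" "1.0 16.5"; do echo $a; python3 go.py keep $a 0.04;done
```

```text
0.086 24
(array([0.4991, 0.0708, 0.04  ]), ([0.0097, -0.0003, 0.0026], [-0.0002, 0.0003, 0.0037]))
0.086 16.5
(array([0.4981, 0.0783, 0.04  ]), ([0.0172, -0.0003, 0.0026], [-0.0002, 0.0003, 0.0037]))
0.25 16.5
(array([0.4949, 0.0863, 0.04  ]), ([0.0256, -0.0023, 0.0026], [-0.0002, 0.0003, 0.1677]))
0.4 16.5
(array([0.4932, 0.094 , 0.04  ]), ([0.0334, -0.0029, 0.0026], [-0.0002, 0.0003, 0.3177]))
0.55 16.5
(array([0.4927, 0.1019, 0.04  ]), ([0.0413, -0.0023, 0.0026], [-0.0002, 0.0003, 0.4677]))
0.7 16.5
(array([0.4934, 0.1097, 0.04  ]), ([0.049, -0.0006, 0.0026], [-0.0002, 0.0003, 0.6177]))
0.85 16.5
(array([0.4952, 0.1174, 0.04  ]), ([0.0563, 0.0023, 0.0026], [-0.0001, 0.0003, 0.7677]))
1.0 16.5
(array([0.4981, 0.1247, 0.04  ]), ([0.0632, 0.0063, 0.0026], [-0.0001, 0.0003, 0.9177]))
```

```bash
python3 -m inch '[[[0.005,0,0.002,0,0,0,1],[0.01,0,0.002,0,0,0,1],[0.0135,0,0.002,0,0,0,1],[0.0172,0,0.002,0,0,0,1],[0.0214,-0.0013,0.002,0,0,0.084,1],[0.0256,-0.0023,0.002,0,0,0.168,1],[0.0295,-0.0026,0.002,0,0,0.243,1],[0.0334,-0.0029,0.002,0,0,0.318,1],[0.0334,-0.0029,0.002,0,0,0.318,1]]]'
for a in "0.4 16.5" "0.55 16.5" "0.7 16.5" "0.85 16.5" "1.0 16.5" "1.15 16.5" "1.3 16.5"; do echo $a; python3 go.py keep $a 0.04;done
```

```text
clock: 12.75
position: [0.4933, 0.0947, 0.0407]
ee_rot: [0.767, 0.642, 0.0, 0.0]
ft_force: [-1.3, -0.3, -0.4]
grip_width: 0.001
grasp_force: 0.0
0.4 16.5
(array([0.4932, 0.094 , 0.04  ]), ([-0.0007, 0.0001, 0.0007], [0.0002, -0.0002, -0.0007]))
0.55 16.5
(array([0.4927, 0.1019, 0.04  ]), ([0.007, -0.0018, 0.0007], [0.0002, -0.0002, 0.1493]))
0.7 16.5
(array([0.4934, 0.1097, 0.04  ]), ([0.0148, -0.0026, 0.0007], [0.0002, -0.0002, 0.2993]))
0.85 16.5
(array([0.4952, 0.1174, 0.04  ]), ([0.0227, -0.0021, 0.0007], [0.0002, -0.0002, 0.4493]))
1.0 16.5
(array([0.4981, 0.1247, 0.04  ]), ([0.0304, -0.0005, 0.0007], [0.0002, -0.0002, 0.5993]))
1.15 16.5
(array([0.5021, 0.1315, 0.04  ]), ([0.0378, 0.0022, 0.0007], [0.0001, -0.0002, 0.7493]))
1.3 16.5
(array([0.5071, 0.1376, 0.04  ]), ([0.0447, 0.006, 0.0007], [0.0001, -0.0003, 0.8993]))
```

```bash
python3 -m inch '[[[0.0035,-0.001,0,0,0,0.075,1],[0.007,-0.0018,0,0,0,0.149,1],[0.0109,-0.0024,0,0,0,0.224,1],[0.0148,-0.0026,0,0,0,0.299,1],[0.0187,-0.0025,0,0,0,0.374,1],[0.0227,-0.0021,0,0,0,0.449,1],[0.0265,-0.0014,0,0,0,0.524,1],[0.0304,-0.0005,0,0,0,0.6,1],[0.0341,0.0008,0,0,0,0.675,1],[0.0378,0.0022,0,0,0,0.749,1]]]'
for a in "1.15 16.5" "1.3 16.5" "1.45 16.5" "1.55 16.5" "1.65 16.5" "1.75 16.5"; do echo $a; python3 go.py keep $a 0.04;done
python3 - <<'E'
from workcell import imaging
import cv2
a=imaging.camera("side")[170:335,240:460];cv2.imwrite("pics/s4.png",cv2.resize(a,(800,600),interpolation=cv2.INTER_CUBIC))
E
```

```text
clock: 13.75
position: [0.5015, 0.1311, 0.0403]
ee_rot: [0.949, 0.317, -0.001, -0.0]
ft_force: [-1.8, -0.6, 0.1]
grip_width: -0.002
grasp_force: 1.0
1.15 16.5
(array([0.5021, 0.1315, 0.04  ]), ([0.0007, 0.0, 0.0003], [-0.0008, 0.0011, 0.0005]))
1.3 16.5
(array([0.5071, 0.1376, 0.04  ]), ([0.0084, -0.0019, 0.0003], [-0.0007, 0.0011, 0.1505]))
1.45 16.5
(array([0.513 , 0.1429, 0.04  ]), ([0.0163, -0.0026, 0.0003], [-0.0006, 0.0012, 0.3005]))
1.55 16.5
(array([0.5173, 0.146 , 0.04  ]), ([0.0215, -0.0025, 0.0003], [-0.0005, 0.0012, 0.4005]))
1.65 16.5
(array([0.5218, 0.1485, 0.04  ]), ([0.0267, -0.0018, 0.0003], [-0.0005, 0.0012, 0.5005]))
1.75 16.5
(array([0.5267, 0.1507, 0.04  ]), ([0.0319, -0.0006, 0.0003], [-0.0004, 0.0013, 0.6005]))
```

View pics/s4.png

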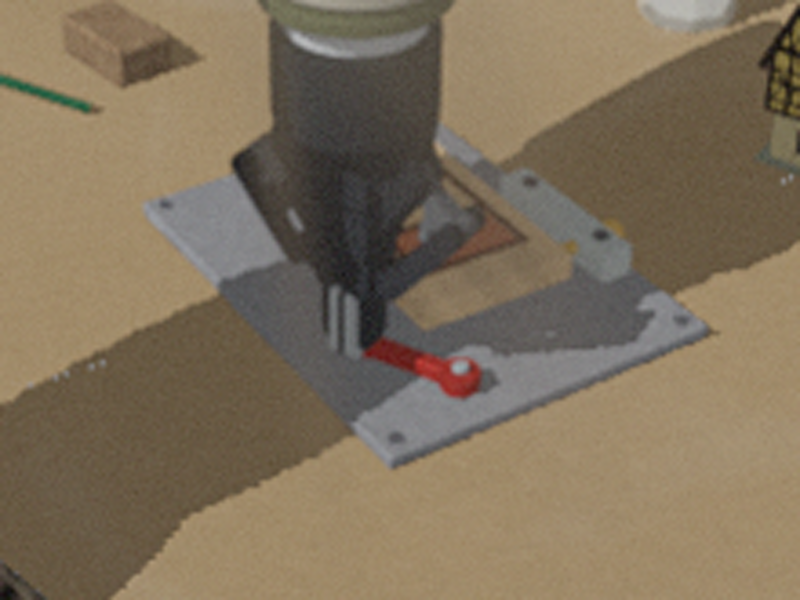

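The keeper follows, with its hinge at (460,375) and the bar pointing to the fingers at (350,345). I'll continue along the arc and then feel for contact.

```bash
python3 -m inch '[[[0.0042,-0.001,0,0,0,0.075,1],[0.0084,-0.0019,0,0,0,0.15,1],[0.0124,-0.0023,0,0,0,0.225,1],[0.0163,-0.0026,0,0,0,0.3,1],[0.019,-0.0026,0,0,0,0.35,1],[0.0215,-0.0025,0,0,0,0.4,1],[0.0215,-0.0025,0,0,0,0.4,1]]]'
for a in "1.6 16.5" "1.65 16.5" "1.7 16.5" "1.75 16.5"; do echo $a; python3 go.py keep $a 0.04;done
```

```text
clock: 14.5
position: [0.5177, 0.146, 0.0404]
ee_rot: [0.992, 0.123, -0.0, 0.0]
ft_force: [0.2, -0.1, -0.2]
grip_width: 0.001
grasp_force: 0.2
1.6 16.5
(array([0.5195, 0.1473, 0.04  ]), ([0.0021, -0.0008, 0.0004], [0.0, 0.0003, 0.0533]))
1.65 16.5
(array([0.5218, 0.1485, 0.04  ]), ([0.0047, -0.0014, 0.0004], [0.0, 0.0003, 0.1033]))
1.7 16.5
(array([0.5242, 0.1497, 0.04  ]), ([0.0073, -0.0019, 0.0004], [0.0, 0.0003, 0.1533]))
1.75 16.5
(array([0.5267, 0.1507, 0.04  ]), ([0.0099, -0.0023, 0.0004], [0.0, 0.0003, 0.2033]))
```

```bash
python3 -m inch '[[[0.0013,0,0,0,0,0.025,1],[0.0026,0.0003,0,0,0,0.05,1],[0.0026,0.0003,0,0,0,0.05,1]]]'
```

```text
clock: 14.8
position: [0.5204, 0.1463, 0.0405]
ee_rot: [0.995, 0.097, -0.0, -0.0]
ft_force: [-1.8, 0.6, 0.4]
grip_width: -0.001
grasp_force: 0.6
```

```bash
python3 -m inch '[[[0.0008,0.0001,0,0,0,0.015,1],[0.0016,0.0002,0,0,0,0.03,1],[0.0016,0.0002,0,0,0,0.03,1]]]'
```

```text
clock: 15.1
position: [0.5221, 0.1463, 0.0406]
ee_rot: [0.997, 0.082, 0.0, -0.0]
ft_force: [-1.6, 1.6, 0.3]
grip_width: 0.004
grasp_force: 0.6
```

```bash
python3 -m inch '[[[0.0008,0.0001,0,0,0,0.015,1],[0.0016,0.0002,0,0,0,0.03,1],[0.0016,0.0002,0,0,0,0.03,1]]]'; python3 go.py keep 1.75 16.5 0.04
```

```text
clock: 15.4
position: [0.5229, 0.1466, 0.0404]
ee_rot: [0.998, 0.067, -0.001, -0.0]
ft_force: [-5.5, 1.6, 3.5]
grip_width: -0.005
grasp_force: 2.8
(array([0.5267, 0.1507, 0.04  ]), ([0.0043, -0.0035, 0.0004], [-0.0004, 0.0017, 0.09]))
```

```bash
python3 -m inch '[[[0,0,0,0,0,0,1],[0,0,0,0,0,0,1],[-0.003,0,0,0,0,0,1],[-0.01,0,0,0,0,0,1],[-0.02,0,0,0,0,0,1],[-0.025,0,0,0,0,0,1],[-0.025,0,-0.04,0,0,0,1],[-0.025,0,-0.08,0,0,0,1],[-0.04,0,-0.12,0,0,0,1],[-0.06,0,-0.16,0,0,0,1]]]'
python3 -m inch '[[[-0.03,0.03,-0.03,0,0,0,1],[-0.06,0.06,-0.06,0,0,0,1],[-0.06,0.1,-0.08,0,0,0,1],[-0.06,0.14,-0.08,0,0,0,1],[-0.06,0.18,-0.08,0,0,0,1],[-0.06,0.18,-0.08,0,0,0,1]]]'
python3 - <<'E'
from workcell import imaging
import cv2,numpy as np
a=imaging.camera("side")[170:335,240:460];b=imaging.camera("top")[120:300,240:480]
cv2.imwrite("pics/both.png",np.hstack([cv2.resize(a,(400,300),interpolation=cv2.INTER_CUBIC),cv2.resize(b,(400,300),interpolation=cv2.INTER_CUBIC)]))
cv2.imwrite("pics/tend.png",cv2.resize(b,(800,600),interpolation=cv2.INTER_CUBIC));cv2.imwrite("pics/send.png",cv2.resize(a,(800,600),interpolation=cv2.INTER_CUBIC))
E
```

```text
clock: 16.4
position: [0.4638, 0.1377, 0.2018]
ee_rot: [0.998, 0.067, 0.0, 0.0]
ft_force: [-0.6, 1.1, 0.7]
grip_width: 0.003
grasp_force: 0.0
clock: 17.0
position: [0.4289, -0.0531, 0.2806]
ee_rot: [0.998, 0.064, 0.001, -0.001]
ft_force: [-0.6, 0.1, -0.9]
grip_width: -0.001
grasp_force: 0.0
```

View pics/both.png

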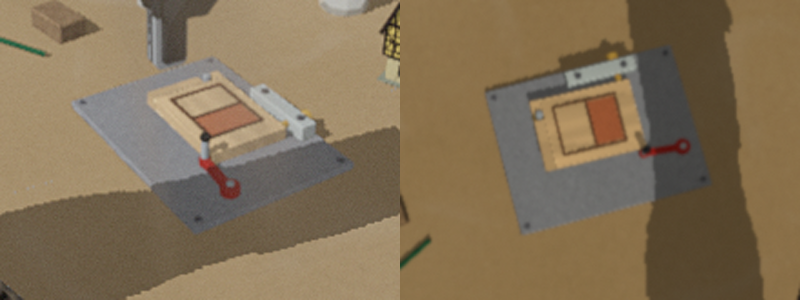

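Both views show the base on the peg and against the screw, with the keeper nose at its near right corner (side 205,160; top 645,151). I'll check that in a close-up.

View pics/tend.png

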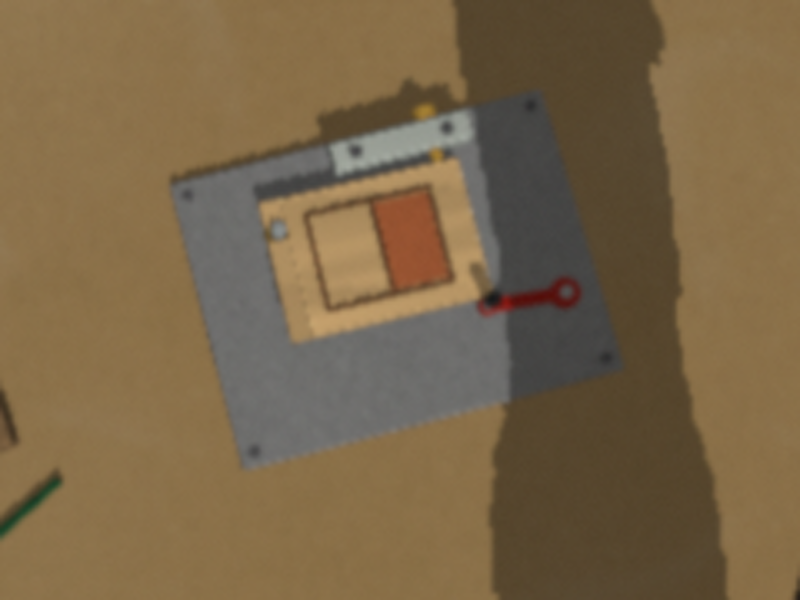

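The close-up shows plate corners at (260,203), (457,157) and (292,342), with the pin cap at (491,298). I'll fit those numerically.

Run:
```python
from h import *
ct=lambda a:np.array(a)*.3+[240,120]
Pl=np.array([[20,7,23],[20,-123,23],[-70,7,23]])/1e3
q=least_squares(lambda p:(proj(T(p,Pl),"top")-ct([[260,203],[457,157],[292,342]])).ravel(),[.59,.28,.2]);print(q.x,q.fun.round(1))
k=least_squares(lambda p:(proj([[*p,.045]],"top")-ct([[491,298]])).ravel(),[.53,.15]).x
J=[.571,.2098,.2232]
def inv(p,k):c,s=np.cos(p[2]),np.sin(p[2]);d=k-p[:2];return np.array([c*d[0]+s*d[1],c*d[1]-s*d[0]])
print("pin in plate",inv(q.x,k),"jig",inv(J,k),"notch in jig",inv(J,q.x[:2]),"corner",inv(J,T(q.x,Pl)[1,:2]))
h=inv(J,k)-[-.049,-.1];print("phi",np.arctan2(h[1],-h[0]))
```

```text
[0.58891898 0.28258247 0.20324403] [-0.3  0.2  0.3 -0.   0.  -0.2]
pin in plate [-0.07478964 -0.11660873] jig [-0.04351665 -0.04808246] notch in jig [0.03358499 0.06701065] corner [ 0.05112658 -0.05636395]
phi 1.6760226688408169
```

```bash
python3 -c "
from workcell import order;print(order.hand_in())"
```

```text
the job is handed in; nothing more can be done
None
```

The job is handed in, with no verdict shown: the base was pressed against the stop screw at about 9 N for over 1 s and released, and the keeper's nose was left touching it (yaw about 0.02 rad off the jig, notch still on the peg).

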